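# Snap the missing clip onto the filling console's gas line

## Robot

A 6-joint arm with a two-finger parallel gripper is mounted at the origin on the work surface. World frame = base frame: x ahead of the robot, y to its left, z up, the work surface at z = 0. Lengths are in m, angles in rad, forces in N, time in s.
With the tool pointing down it reaches from about 0.275 to 0.85 m from the base axis. Payload 19 kg.
Tool frame: the origin (TCP) lies on the centre line of the jaws, within the pads' length; the fingertips stand 22 mm ahead of it and the grasp point (between the pads) lies 3 mm ahead of it; z points along the fingers, y is the line along which they close (so a half turn about z gives the same grasp; the last joint's range is limited). The gripper opens to 85 mm and grips with 20 to 120 N. Pads are 22 mm wide; open, the fingers measure 114 mm over their backs; the gripper's body (76 mm by 85 mm) begins 54 mm behind the grasp point. The pads swing forward as they close: fully open they stand 13 mm farther back than shut.
Start: joints at [-1.391, 0.15, 1.437, -0, 1.554, -0.134], TCP at [0.177, -0.547, 0.253] pointing down, gripper open.
Joint ranges: [-2.8, 2.8], [-0.68, 2.1], [0.12, 2.68], [-1.39, 4.53], [0.16, 2.79], [-2.81, 2.81]. Speed limits (rad/s): [1.89, 1.89, 2.22, 3.01, 3.01, 3.01].

## Interface

Orientations are given as a unit quaternion [x, y, z, w].
In Python, from bench import bot gives the robot as it stands.
- The arm moves only by the tool step_arm, never from a script. Its argument "rows" is a list of rows, each an object with "xyz": the shift along the world's x, y, z in units of 60 mm (1.0 is 60 mm), a list of three; "roll": the turn about the world's z in units of 5 degrees (1.0 is 5 degrees); "hand": the finger opening in mm, from 0 to 85.4. In form: [{"xyz": [dx, dy, dz], "roll": roll, "hand": hand}, ...]. A call has 1 to 10 rows; each row is the pose to reach, as a shift and turn from the pose commanded when the call began; what a row does not reach only later rows make up. A row lasts 1/8 s, in which the tool goes at most 62.5 mm and 10.7 degrees, less where a joint would pass 70% of its speed; a pose out of reach is approached as far as the arm can. A call with a gripper value outside its range is refused whole. The fingers move at their own pace and stop on an object; "squeeze" is the grip in N (left out, the last holds). Time passes only in rows, so rows that repeat a pose let the fingers close. It gives the time, the measured TCP pose, the force, the opening and the grip force at its end, in the units of the state.
- bot.state(): the state, without advancing time (a new reading comes with each control period).
- bot.camera(name): name is "side" or "top" or "wrist"; returns the picture (384x512x3 uint8, red, green, blue); there is no depth.
- bot.camera_info(name): a dict with "mtx" (3x3 intrinsics, pixels), "extrinsics" (4x4, takes a point from camera to world coordinates); the wrist camera has in their place "T_tool_cam" (4x4, takes a point from camera to tool coordinates, whose origin is the TCP and whose axes are the flange's). Camera axes: x right, y down, z forward; pixel columns grow to the right and rows downward; lengths in m; the calibration is good to about 2 mm. A picture is of the moment at which its call begins: read the wrist's pose just before it. camera_info takes no time and is no camera call.
- bot.close_job(): hands the job in; it is judged then, once.
Trained networks look in the newest picture that a camera, given by its name, has taken for a name from the list of things; names that differ only in an ending like _2 or _b are one class to them, and where a whole thing is asked for, a point or a joint stands for the part that bears it (a point fixed in the world has none). Each returns a list of dicts, best first, with "p" (0 to 1); they miss things now and then, are a little off and sometimes report something else, mostly with a low value. They report only what shows in the picture. A call takes as long as a camera call. They do not tell look-alikes from the thing itself.
- bot.regions_of(camera, thing): "pixels" (384x512 bool, what is visible of it) and "pixel" ([row, column] in pixels, amid what is visible of it).
- bot.pinpoint(camera, thing): "pixel" ([row, column] in pixels: a listed point, or the origin of a listed thing).
The state is a dict: "time_s": time; "q": joint angles; "joint_vel": joint speeds; "tau": joint torques, N m; "eef_pos": TCP position; "eef_rot": TCP orientation; "wrist_force": force on the tool from outside, world axes, zero at the start; "moment": the same for the moment, N m; "gripper_width": opening from 0.0 (shut) to 1.0 (fully open); "finger_force": force on a finger pad.
Only numpy, scipy, OpenCV 4.12 (cv2) and the standard library are available. Lean on these libraries where they do the work, as an engineer would, in place of code of your own. Each camera call takes 0.05 s, during which the arm holds its last target. There are 200 camera calls.

## Task

The copper gas line on the sloping red console is missing its clip over the yellow pad. Slide the blue spring clip along its T-slot rail to the open end, lift it out, and push it squarely onto the copper pipe over the middle of the yellow pad until both arms snap past the pipe and it sits fully home. Leave it there, and do not disturb the extinguisher, the brass coupling or the wrench.

Things in the scene. Friction and masses are not known exactly. Their poses are not given: they have to be found in the camera images.
- clip: Loose blue plastic spring clip, about 75 g, 24 mm long along x. Origin: centre of its bore, where the pipe's axis lies once it is home. x: along the bore (parallel to the pipe when fitted); z: out of its back, away from the pipe; same if turned half round about z. Back plate 40 mm wide (y), z = 11 to 17 mm. At first it stands upright in the rail on its arm ends, x along the slot.
- clip_tab (a point): Middle of the part of the clip's tab to grip, 46 mm above the clip's origin. The tab is 14 mm thick (clip's y) and 24 mm long (x), from z = 17 to z = 58 mm of the clip: grip it across y. While in the rail, only the part above about z = 24 mm stands clear of the rail's lips.
- clip_mouth (a point): Middle of the clip's mouth, at its arm ends, 20 mm below its origin; mouth 30 mm wide (clip's y). Two sprung arms at y = +-13 to 16 mm swing outwards; their rounded noses at z = -8 mm leave a gap of 16 mm, so on the 22 mm pipe they must spring open. Pushed along the clip's -z they snap past the widest point with roughly 8 to 15 N, and the spring then draws the clip home.
- rail: Fixed aluminium T-slot rail on the bench, slot along its x. Origin: underside, on the slot's middle line; z up. Channel 48 mm wide inside, floor at z = 6 mm; two lips, z = 46 to 50 mm, leave a slot 19 mm wide for the clip's tab. Lips run from x = -40 mm (open end) to +110 mm (closed by a dark plate). The clip starts at x = +20 to +70 mm, its origin 26.5 mm above the rail's.
- rail_out (a point): Point on the bare floor beyond the open end of the slot, at x = -80 mm, z = 6 mm of the rail, middle of the black patch. The floor goes on level to x = -120 mm. With its origin above this point the clip is wholly out from under the lips (it is from x = -52 mm on) and can be lifted straight up.
- seat: The clip's place. Origin: on the AXIS of the copper pipe, over the middle of the yellow pad. z: outward normal of the sloping face, 35 degrees from vertical; y: along the pipe (level); x: up the slope. Pipe 22 mm in diameter, rigid. Pad 90 mm (x) by 40 mm (y), face 22 mm below the axis. Fitted, the clip's origin lies here, its z along this z, its x along this y (either way).
- console: Fixed red wedge console, 280 mm wide (y), 220 mm deep (x), 33 mm high at its low -x side, 187 mm at the back. Origin: on the bench below the middle of the pipe's axis, 142 mm up; the pipe runs 125 mm either way. On the face: grey clips near the pipe's ends, tops 16 mm out from its axis; two gauges 19 mm thick, 82 mm up-slope of the pipe; two levers 18 mm high, 85 mm down-slope.
- extinguisher: Bystander: red extinguisher shell standing upright, 76 mm in diameter, 200 mm high. Origin: centre of its underside.
- coupling: Bystander: brass coupling standing upright, 40 mm in diameter, 48 mm high. Origin: centre of its underside.
- wrench: Bystander: steel wrench, 160 mm long, lying along its x on the bench.
There are look-alikes about, which are no part of the job. Of the things shaped like the clip, the blue one is meant.

How it is judged:
On the way, in this order (a step that is already met when the one before it is completed fails the run):
1. the clip has been slid along the slot out of the open end, still low on the floor of the rail (x of clip in the frame of rail between -0.14 and -0.053 m and y of clip in the frame of rail between -0.03 and 0.03 m and z of clip in the frame of rail below 0.045 m).
2. the clip has been lifted out of the rail (z of clip in the frame of rail above 0.08 m), for 0.1 s.
At the end, for the whole second after the job is handed in: The clip is snapped on and at rest: its bore centre within 4 mm of the pipe's axis (across and outward) and within 12 mm along the pipe of the middle of the yellow pad, its tab within 17 degrees of square to the sloping face, its bore within 11 degrees of the pipe's direction (x of clip in the frame of seat between -0.004 and 0.004 m and y of clip in the frame of seat between -0.012 and 0.012 m and z of clip in the frame of seat between -0.004 and 0.004 m and angle between the z axis of clip and the z axis of seat, either way round below 0.3 rad and angle between the x axis of clip and the y axis of seat, either way round below 0.2 rad and linear speed of clip below 0.01 m/s); the robot touches nothing.
It fails at once if the extinguisher is shifted by more than 30 mm (distance of extinguisher from where it was at the start of the episode above 0.03 m).
It fails at once if the coupling is shifted by more than 30 mm (distance of coupling from where it was at the start of the episode above 0.03 m).
It fails at once if the wrench is shifted by more than 30 mm (distance of wrench from where it was at the start of the episode above 0.03 m).
It fails at once if the extinguisher is knocked over (angle between extinguisher's own z axis and vertical above 0.5 rad).
It fails at once if the coupling is knocked over (angle between coupling's own z axis and vertical above 0.5 rad).
It also fails if it takes over 51 s, if anything falls off the work surface, if the arm or the gripper's body presses on something with over 40 N, if the wrist force passes 120 N, or if a joint passes its speed limit or range.

## Working session

There is one attempt and no reset: what is moved stays moved. The work goes in short steps, Python scripts to look and compute and a tool call to move; the robot and the scene stay as the last step left them, time stands still between calls to the robot, and variables do not carry over. Pictures are saved under pics/ and viewed, at most 10 in all, crops included, and the job is handed in when it is done.

Besides the shell and the picture viewer there is one more tool, called as name([rows], argument=value, ...), one row to a line, values as JSON. step_arm: Moves the arm, as the interface text tells. Its arguments: {"type":"object","properties":{"rows":{"type":"array"},"squeeze":{"type":"number"}},"required":["rows"]}

```bash
mkdir -p pics
cat > h.py <<'E'
import numpy as np, cv2
from scipy.spatial.transform import Rotation as R
from bench import bot
def cam(n):
    i=bot.camera_info(n); K=np.array(i["mtx"])
    if "extrinsics" in i: return K,np.array(i["extrinsics"])
    s=bot.state(); T=np.eye(4); T[:3,:3]=R.from_quat(s["eef_rot"]).as_matrix(); T[:3,3]=s["eef_pos"]
    return K,T@np.array(i["T_tool_cam"])
def ray(n,px,c=None):
    K,T=c or cam(n); d=T[:3,:3]@np.linalg.inv(K)@[px[1],px[0],1]; return T[:3,3],d/np.linalg.norm(d)
def atz(n,px,z,c=None):
    o,d=ray(n,px,c); return o+d*(z-o[2])/d[2]
def tri(rays):
    A=0;b=0
    for o,d in rays:
        P=np.eye(3)-np.outer(d,d); A=A+P; b=b+P@o
    x=np.linalg.solve(A,b); return x,[float(np.linalg.norm((np.eye(3)-np.outer(d,d))@(x-o))) for o,d in rays]
def proj(n,p,c=None):
    K,T=c or cam(n); q=K@(T[:3,:3].T@(np.array(p)-T[:3,3])); return q[1]/q[2],q[0]/q[2]
def snap(n,f):
    im=bot.camera(n); cv2.imwrite("pics/"+f,cv2.cvtColor(im,cv2.COLOR_RGB2BGR)); return im
E
python3 - <<'E'
from h import *
np.set_printoptions(precision=3,suppress=True)
a=snap("top","top.png"); b=snap("side","side.png")
cv2.imwrite("pics/both.png",cv2.cvtColor(cv2.resize(np.vstack([a,b]),(800,1200)),cv2.COLOR_RGB2BGR)[:0+1] if 0 else cv2.cvtColor(np.hstack([a,b]),cv2.COLOR_RGB2BGR)[:,:])
for n in("top","side"):
    print(n,cam(n)[1].round(3).tolist())
    for t in("clip","clip_tab","rail","rail_out","seat","console","extinguisher","coupling","wrench"):
        print(t,[(np.round(r["pixel"],1).tolist(),round(r["p"],2)) for r in bot.pinpoint(n,t)[:4]])
E
```

```text
top [[-0.005, -0.998, 0.065, 0.538], [-1.0, 0.003, -0.028, 0.044], [0.028, -0.066, -0.997, 1.177], [0.0, 0.0, 0.0, 1.0]]
clip [([244.8, 104.7], 0.64), ([208.4, 153.3], 0.62), ([212.5, 201.4], 0.58), ([116.7, 249.8], 0.56)]
clip_tab [([245.5, 98.6], 0.73), ([208.7, 152.3], 0.53), ([214.4, 195.5], 0.46), ([265.0, 255.7], 0.25)]
rail [([219.5, 151.7], 0.77)]
rail_out [([252.9, 144.8], 0.95)]
seat [([219.3, 364.4], 0.57)]
console [([219.6, 351.4], 0.83)]
extinguisher [([114.6, 250.1], 0.68)]
coupling [([194.4, 257.7], 0.59)]
wrench [([265.7, 253.1], 0.78)]
side [[0.74, -0.481, 0.47, 0.258], [-0.673, -0.519, 0.528, -0.382], [-0.01, -0.707, -0.707, 0.667], [0.0, 0.0, 0.0, 1.0]]
clip [([176.8, 185.3], 0.67), ([173.4, 131.6], 0.62), ([203.7, 207.6], 0.52)]
clip_tab [([190.4, 204.7], 0.92), ([156.2, 130.9], 0.52), ([160.7, 182.8], 0.46)]
rail [([187.0, 177.7], 0.68)]
rail_out [([194.5, 146.1], 0.81), ([315.1, 317.7], 0.64)]
seat [([279.6, 328.8], 0.66)]
console [([315.9, 315.3], 0.73)]
extinguisher [([182.9, 313.8], 0.65)]
coupling [([230.1, 260.2], 0.84)]
wrench [([271.3, 201.4], 0.86)]
```

View pics/top.png

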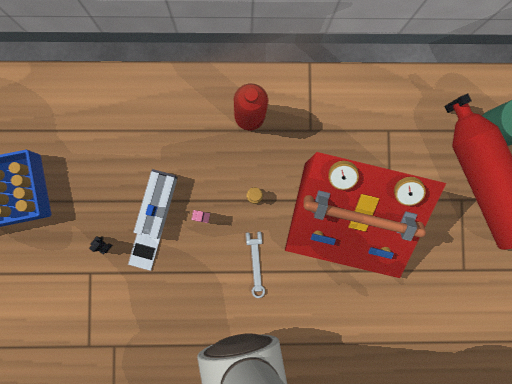

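View pics/side.png

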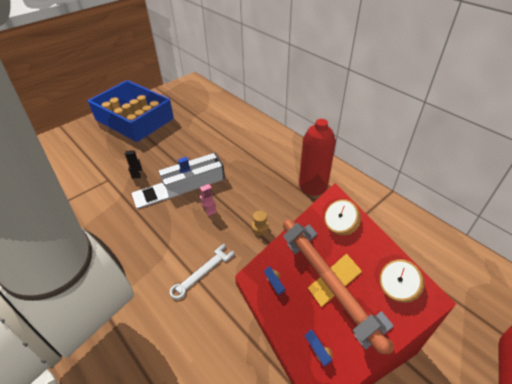

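Top view: blue clip stands in the rail at about [209,152]. The look-alikes are pink at [215,200] and black at [245,100], both on the bench, so I choose the blue one in the rail. The rail's black patch is at [252,144], and the yellow pad on the pipe at [212,364]. Next I locate everything and check with a close crop.

Run:
```python
from h import *
np.set_printoptions(precision=4,suppress=True)
a=cv2.imread("pics/top.png"); b=cv2.imread("pics/side.png")
f=lambda im,r,c,h,w:cv2.resize(im[r:r+h,c:c+w],(400,int(h*400/w)),interpolation=cv2.INTER_CUBIC)
cv2.imwrite("pics/crop.png",np.vstack([np.hstack([f(a,160,110,110,110),f(b,135,110,110,110)])[:300],np.hstack([f(a,150,280,120,160),f(b,200,240,120,160)])])[:600])
P={"tab":([208.7,152.3],[160.7,182.8]),"clip":([208.4,153.3],[176.8,185.3]),"rail":([219.5,151.7],[187,177.7]),"out":([252.9,144.8],[194.5,146.1]),"seat":([219.3,364.4],[279.6,328.8]),"console":([219.6,351.4],[315.9,315.3]),"ext":([114.6,250.1],[182.9,313.8]),"coup":([194.4,257.7],[230.1,260.2])}
for k,(t,s) in P.items():
    x,e=tri([ray("top",t),ray("side",s)]); print(k,x,np.round(e,4))
print("out@z6",atz("top",P["out"][0],.006),atz("side",P["out"][1],.006))
print("rail@z0",atz("top",P["rail"][0],0),atz("side",P["rail"][1],0))
print("tab@z",atz("top",P["tab"][0],.0725),atz("side",P["tab"][1],.0725))
for k in ("top","side"): print("seat@",atz(k,P["seat"][k=="side"],.142))
```

```text
tab [0.5755 0.2444 0.0843] [0.0037 0.0037]
clip [0.5782 0.2535 0.0219] [0.0041 0.0041]
rail [ 0.5531  0.2613 -0.0045] [0.0028 0.0028]
out [0.4722 0.2737 0.0149] [0.0036 0.0036]
seat [ 0.5513 -0.226   0.1385] [0.0007 0.0007]
console [ 0.5484 -0.2239  0.0097] [0.006 0.006]
ext [0.8111 0.0191 0.0122] [0.001 0.001]
coup [0.6124 0.0029 0.0035] [0.0041 0.0041]
out@z6 [0.475  0.2738 0.006 ] [0.472  0.2847 0.006 ]
rail@z0 [0.5555 0.2591 0.    ] [0.5487 0.2585 0.    ]
tab@z [0.5791 0.2447 0.0725] [0.5787 0.2592 0.0725]
seat@ [ 0.5517 -0.2256  0.142 ]
seat@ [ 0.5488 -0.2267  0.142 ]
```

View pics/crop.png

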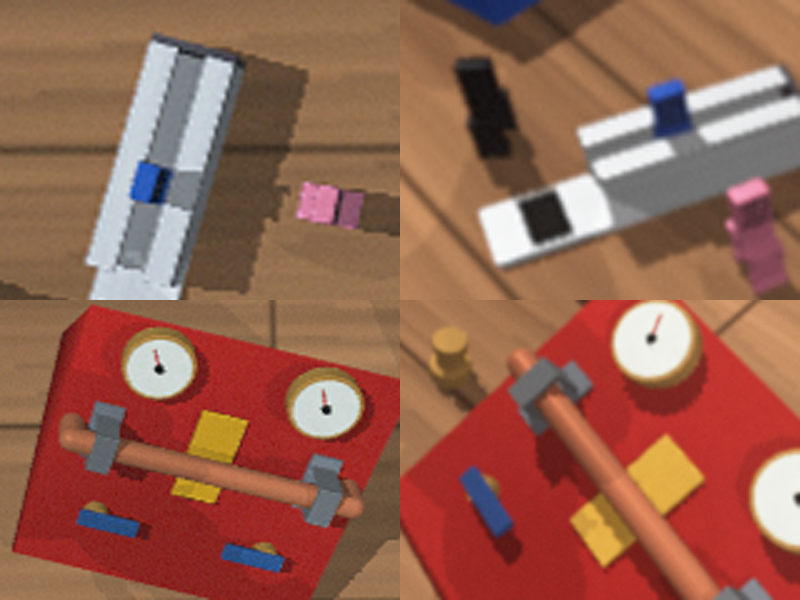

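Run:
```python
from h import *
s=bot.state(); M=R.from_quat(s["eef_rot"]).as_matrix(); print(s["time_s"],s["eef_pos"],M.round(3).tolist(),s["gripper_width"],s["q"])
print("tool y yaw deg",np.degrees(np.arctan2(M[1,1],M[0,1])))
print(np.round(bot.camera_info("wrist")["T_tool_cam"],3).tolist())
print((np.array([.578,.249,.25])-s["eef_pos"])/.06)
```

```text
1.0 [ 0.17745638 -0.54690893  0.25324651] [[0.951, 0.309, -0.0], [0.309, -0.951, 0.0], [0.0, -0.0, -1.0]] 1.004845462089179 [-1.39101651e+00  1.50527656e-01  1.43740863e+00  6.44935023e-06
  1.55377730e+00 -1.33990824e-01]
tool y yaw deg -72.02227305076964
[[0.002, -0.966, -0.258, 0.065], [1.0, 0.001, 0.001, 0.001], [-0.0, -0.258, 0.966, -0.12], [0.0, 0.0, 0.0, 1.0]]
[ 6.67572702 13.26514877 -0.05410843]
```

step_arm([
  {"xyz": [0.5, 0.9, 0.6], "roll": 0, "hand": 85},
  {"xyz": [0.9, 1.8, 0.6], "roll": 0, "hand": 85},
  {"xyz": [1.4, 2.7, 0.6], "roll": 0, "hand": 85},
  {"xyz": [1.8, 3.6, 0.6], "roll": 0, "hand": 85},
  {"xyz": [2.3, 4.5, 0.6], "roll": -1, "hand": 85},
  {"xyz": [2.7, 5.4, 0.6], "roll": -2, "hand": 85},
  {"xyz": [3.2, 6.3, 0.6], "roll": -3, "hand": 85},
  {"xyz": [3.6, 7.2, 0.6], "roll": -4, "hand": 85},
  {"xyz": [4.1, 8.1, 0.6], "roll": -5, "hand": 85},
  {"xyz": [4.5, 9.0, 0.6], "roll": -6, "hand": 85},
])

```text
time_s: 2.25
eef_pos: [0.4481, -0.0048, 0.2895]
eef_rot: [0.994, -0.106, 0.0, 0.0]
wrist_force: [1.5, -1.5, 0.1]
gripper_width: 0.997
finger_force: 0.0
```

step_arm([
  {"xyz": [0.5, 0.9, 0], "roll": -0.8, "hand": 70},
  {"xyz": [0.9, 1.8, -0.2], "roll": -0.8, "hand": 60},
  {"xyz": [1.4, 2.7, -0.4], "roll": -0.8, "hand": 50},
  {"xyz": [1.8, 3.6, -0.6], "roll": -0.8, "hand": 50},
  {"xyz": [2.2, 4.3, -0.6], "roll": -0.8, "hand": 50},
  {"xyz": [2.2, 4.3, -0.6], "roll": -0.8, "hand": 50},
  {"xyz": [2.2, 4.3, -0.6], "roll": -0.8, "hand": 50},
])

```text
time_s: 3.12
eef_pos: [0.5793, 0.2509, 0.2531]
eef_rot: [0.99, -0.139, -0.0, 0.0]
wrist_force: [-0.3, -0.2, 1.8]
gripper_width: 0.587
finger_force: 0.0
```

Run:
```python
from h import *
np.set_printoptions(precision=4,suppress=True)
s=bot.state(); print(s["time_s"],s["eef_pos"],s["gripper_width"]*85.4)
c=cam("wrist"); snap("wrist","w1.png")
for t,z in(("clip",.0265),("clip_tab",.0725),("rail",0),("rail_out",.006)):
    for r in bot.pinpoint("wrist",t)[:3]: print(t,np.round(r["pixel"],1),round(r["p"],2),atz("wrist",r["pixel"],z,c))
```

```text
3.125 [0.5793 0.2509 0.2531] 50.16680714799168
clip [178.9 254.2] 0.82 [0.5706 0.2532 0.0265]
clip [156.3 351.8] 0.61 [0.5654 0.1395 0.0265]
clip_tab [166.7 363.6] 0.82 [0.5622 0.1426 0.0725]
clip_tab [188.2 256. ] 0.56 [0.5703 0.2513 0.0725]
rail [186.5 255.6] 0.91 [0.5554 0.2557 0.    ]
rail_out [244.4 253.9] 0.62 [0.4831 0.2786 0.006 ]
```

View pics/w1.png

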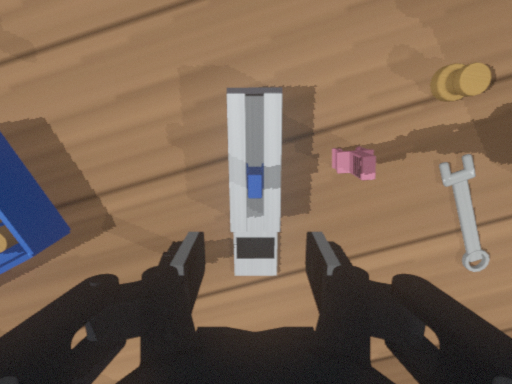

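Wrist view: the rail is vertical in the picture. The blue tab's top is at [189,255], centred on the jaw line, and the black patch is at [247,256]. Tool yaw matches the rail, so I go down, grip and slide.

step_arm([
  {"xyz": [-0.1, 0, -0.6], "roll": 0, "hand": 40},
  {"xyz": [-0.1, 0, -1.3], "roll": 0, "hand": 40},
  {"xyz": [-0.1, 0, -2.0], "roll": 0, "hand": 40},
  {"xyz": [-0.1, 0, -2.5], "roll": 0, "hand": 40},
  {"xyz": [-0.1, 0, -2.8], "roll": 0, "hand": 40},
  {"xyz": [-0.1, 0, -2.92], "roll": 0, "hand": 40},
  {"xyz": [-0.1, 0, -2.92], "roll": 0, "hand": 40},
], squeeze=40)

```text
time_s: 4.25
eef_pos: [0.5738, 0.2511, 0.0787]
eef_rot: [0.99, -0.139, 0.0, -0.0]
wrist_force: [0.5, -0.6, 0.2]
gripper_width: 0.465
finger_force: 0.0
```

step_arm([
  {"xyz": [0, 0, 0], "roll": 0, "hand": 5},
  {"xyz": [0, 0, 0], "roll": 0, "hand": 5},
  {"xyz": [0, 0, 0], "roll": 0, "hand": 5},
  {"xyz": [0, 0, 0], "roll": 0, "hand": 5},
  {"xyz": [0, 0, 0], "roll": 0, "hand": 5},
  {"xyz": [0, 0, 0], "roll": 0, "hand": 5},
], squeeze=40)

```text
time_s: 5.0
eef_pos: [0.5738, 0.2512, 0.0788]
eef_rot: [0.99, -0.139, 0.001, -0.0]
wrist_force: [1.3, 0.6, 6.0]
gripper_width: 0.158
finger_force: 43.6
```

Run:
```python
from h import *
s=bot.state(); print({k:np.round(s[k],4) for k in("time_s","eef_pos","gripper_width","finger_force","wrist_force","moment")}, s["gripper_width"]*85.4)
snap("wrist","w2.png")
```

```text
{'time_s': np.float64(5.0), 'eef_pos': array([0.5738, 0.2512, 0.0788]), 'gripper_width': np.float64(0.1577), 'finger_force': np.float64(43.6279), 'wrist_force': array([1.2839, 0.5624, 5.9969]), 'moment': array([ 5.050e-02, -1.031e-01,  1.000e-04])} 13.467394876937735
```

View pics/w2.png

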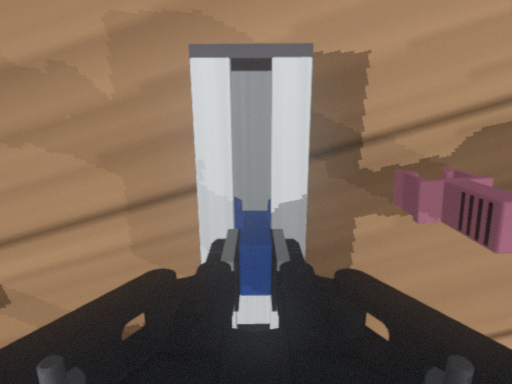

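Clip is gripped (13.5 mm opening, tab between the pads at about [260,255]). Sliding it along the rail toward the open end.

step_arm([
  {"xyz": [0, 0, 0.02], "roll": 0, "hand": 5},
  {"xyz": [-0.2, 0.057, 0.02], "roll": 0, "hand": 5},
  {"xyz": [-0.4, 0.115, 0.02], "roll": 0, "hand": 5},
  {"xyz": [-0.6, 0.172, 0.02], "roll": 0, "hand": 5},
  {"xyz": [-0.8, 0.23, 0.02], "roll": 0, "hand": 5},
])

```text
time_s: 5.68
eef_pos: [0.5244, 0.2652, 0.0793]
eef_rot: [0.99, -0.139, -0.0, -0.0]
wrist_force: [0.2, 1.1, -0.9]
gripper_width: 0.157
finger_force: 42.7
```

step_arm([
  {"xyz": [-0.2, 0.057, 0], "roll": 0, "hand": 5},
  {"xyz": [-0.4, 0.115, 0], "roll": 0, "hand": 5},
  {"xyz": [-0.6, 0.172, 0], "roll": 0, "hand": 5},
  {"xyz": [-0.8, 0.23, 0], "roll": 0, "hand": 5},
  {"xyz": [-0.9, 0.258, 0], "roll": 0, "hand": 5},
  {"xyz": [-0.9, 0.258, 0], "roll": 0, "hand": 5},
])

```text
time_s: 6.42
eef_pos: [0.4712, 0.2805, 0.0794]
eef_rot: [0.99, -0.139, 0.0, -0.0]
wrist_force: [0.5, -0.2, -0.4]
gripper_width: 0.153
finger_force: 42.7
```

Run:
```python
from h import *
s=bot.state(); print(s["gripper_width"]*85.4)
snap("wrist","w3.png")
```

```text
13.087208673443257
```

View pics/w3.png

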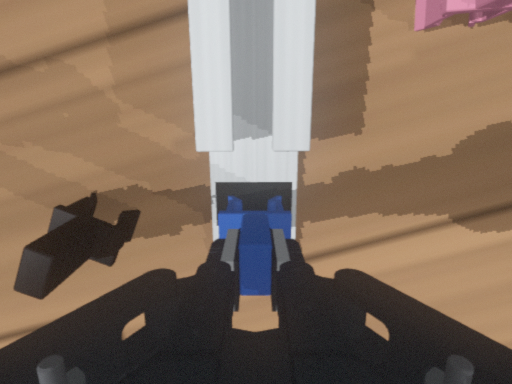

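Wrist view: the clip stands wholly beyond the lips (which end at row 150), over the black patch. Lifting straight up, then carrying it to the console with a quarter turn.

step_arm([
  {"xyz": [0, 0, 0.4], "roll": 0, "hand": 5},
  {"xyz": [0, 0, 1.0], "roll": 0, "hand": 5},
  {"xyz": [0, 0, 1.7], "roll": 0, "hand": 5},
  {"xyz": [0, 0, 2.4], "roll": 0, "hand": 5},
  {"xyz": [0, -0.2, 3.0], "roll": 1, "hand": 5},
  {"xyz": [0, -0.6, 3.6], "roll": 2.5, "hand": 5},
  {"xyz": [0.2, -1.4, 3.7], "roll": 4, "hand": 5},
  {"xyz": [0.3, -2.2, 3.7], "roll": 5.5, "hand": 5},
  {"xyz": [0.5, -3.0, 3.7], "roll": 7, "hand": 5},
  {"xyz": [0.6, -3.8, 3.7], "roll": 8.5, "hand": 5},
])

```text
time_s: 7.72
eef_pos: [0.5079, 0.0505, 0.3013]
eef_rot: [0.973, 0.231, 0.0, 0.0]
wrist_force: [0.6, -0.1, -0.4]
gripper_width: 0.157
finger_force: 42.6
```

step_arm([
  {"xyz": [0.2, -0.8, 0], "roll": 1.6, "hand": 5},
  {"xyz": [0.3, -1.6, 0], "roll": 3.2, "hand": 5},
  {"xyz": [0.5, -2.4, 0], "roll": 4.8, "hand": 5},
  {"xyz": [0.6, -3.2, 0], "roll": 6.4, "hand": 5},
  {"xyz": [0.7, -4.0, 0], "roll": 8, "hand": 5},
  {"xyz": [0.73, -4.64, 0], "roll": 9.6, "hand": 5},
  {"xyz": [0.73, -4.64, 0], "roll": 9.6, "hand": 5},
  {"xyz": [0.73, -4.64, 0], "roll": 9.6, "hand": 5},
])

```text
time_s: 8.72
eef_pos: [0.5513, -0.226, 0.3011]
eef_rot: [0.797, 0.604, -0.0, -0.0]
wrist_force: [0.2, 0.1, 0.1]
gripper_width: 0.153
finger_force: 42.6
```

Run:
```python
from h import *
np.set_printoptions(precision=4,suppress=True)
s=bot.state(); M=R.from_quat(s["eef_rot"]).as_matrix(); print(s["time_s"],s["eef_pos"],s["gripper_width"]*85.4,s["q"],np.degrees(np.arctan2(M[1,0],M[0,0])))
for n in("wrist","top","side"):
    c=cam(n); snap(n,n+"4.png")
    for t in("seat","clip","clip_tab","clip_mouth"):
        print(n,t,[(np.round(r["pixel"],1).tolist(),round(r["p"],2),atz(n,r["pixel"],.142,c)) for r in bot.pinpoint(n,t)[:3]])
```

```text
8.725 [ 0.5513 -0.226   0.3011] 13.042545453308025 [-0.5183  0.1837  1.3035  0.0002  1.6548 -0.2456] 74.37055328665444
wrist seat [([180.6, 251.6], 0.58, array([ 0.5492, -0.222 ,  0.142 ]))]
wrist clip [([224.2, 253.9], 0.83, array([ 0.5397, -0.2642,  0.142 ]))]
wrist clip_tab [([260.1, 253.9], 0.92, array([ 0.5294, -0.301 ,  0.142 ]))]
wrist clip_mouth [([212.2, 253.3], 0.64, array([ 0.5424, -0.2523,  0.142 ]))]
top seat [([221.3, 361.2], 0.78, array([ 0.5474, -0.2185,  0.142 ]))]
top clip [([241.8, 104.0], 0.77, array([0.5065, 0.3338, 0.142 ])), ([218.2, 380.4], 0.49, array([ 0.5539, -0.2606,  0.142 ])), ([212.5, 199.6], 0.43, array([0.568 , 0.1309, 0.142 ]))]
top clip_tab [([246.4, 94.3], 0.67, array([0.4969, 0.3541, 0.142 ])), ([217.3, 197.1], 0.62, array([0.5577, 0.1362, 0.142 ])), ([219.5, 385.4], 0.45, array([ 0.5511, -0.2715,  0.142 ]))]
top clip_mouth [([245.4, 103.5], 0.73, array([0.4989, 0.3347, 0.142 ])), ([219.1, 374.1], 0.66, array([ 0.552 , -0.2468,  0.142 ]))]
side seat [([277.7, 328.4], 0.65, array([ 0.5511, -0.224 ,  0.142 ]))]
side clip [([202.8, 208.6], 0.69, array([0.507 , 0.0433, 0.142 ])), ([171.1, 131.4], 0.68, array([0.4405, 0.2313, 0.142 ]))]
side clip_tab [([217.8, 341.5], 0.87, array([ 0.6681, -0.1581,  0.142 ])), ([153.7, 133.1], 0.75, array([0.472 , 0.2818, 0.142 ])), ([191.0, 206.2], 0.62, array([0.523 , 0.0728, 0.142 ]))]
side clip_mouth [([249.4, 332.8], 0.94, array([ 0.6  , -0.193,  0.142])), ([174.1, 137.9], 0.89, array([0.446 , 0.2132, 0.142 ])), ([209.8, 205.9], 0.58, array([0.4921, 0.0321, 0.142 ]))]
```

View pics/wrist4.png

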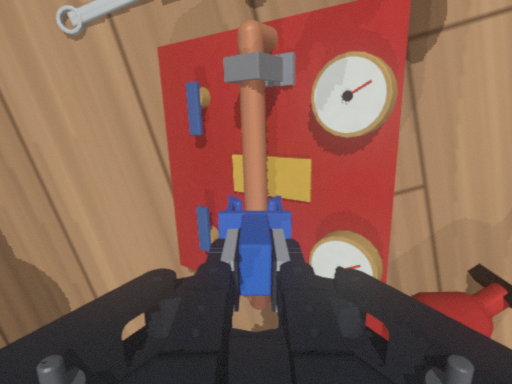

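Run:
```python
from h import *
np.set_printoptions(precision=4,suppress=True)
ux=np.array([np.cos(np.radians(74.4)),np.sin(np.radians(74.4)),0]); uy=np.array([ux[1],-ux[0],0]); t=np.array(bot.state()["eef_pos"])
L=lambda p:(round(float((p-t)@ux),4),round(float((p-t)@uy),4),round(float(p[2]),4))
print("mouth",L(tri([ray("top",[219.1,374.1]),ray("side",[249.4,332.8]),ray("wrist",[212.2,253.3])])[0]))
print("tab",L(tri([ray("top",[219.5,385.4]),ray("side",[217.8,341.5]),ray("wrist",[260.1,253.9])])[0]))
for px in([90,253.5],[150,254],[200,255]): print("pipe",L(atz("wrist",px,.153)))
for px in([155,233],[193,233],[159,311],[202,311],[177,272]): print("pad",L(atz("wrist",px,.124)))
for n,px in(("wrist",[180.6,251.6]),("top",[219.3,364.4]),("top",[221.3,361.2]),("side",[279.6,328.8]),("side",[277.7,328.4])): print("seat",n,L(atz(n,px,.142)))
im=cv2.cvtColor(cv2.imread("pics/top.png"),cv2.COLOR_BGR2HSV); m=cv2.inRange(im,(20,120,120),(35,255,255)); m[:,:330]=0;m[:,400:]=0
r,c=np.nonzero(m); print("pad top rect",cv2.minAreaRect(np.c_[c,r].astype(np.float32))); (x,y),_,_=cv2.minAreaRect(np.c_[c,r].astype(np.float32)); print(L(atz("top",[y,x],.124)))
```

```text
mouth (0.0014, -0.0022, 0.2234)
tab (0.001, -0.0021, 0.2954)
pipe (0.0826, -0.0013, 0.153)
pipe (0.0329, -0.0008, 0.153)
pipe (-0.0125, 0.0002, 0.153)
pad (0.0246, -0.0212, 0.124)
pad (-0.0136, -0.0218, 0.124)
pad (0.0209, 0.0547, 0.124)
pad (-0.0228, 0.0569, 0.124)
pad (0.0029, 0.017, 0.124)
seat wrist (0.0032, -0.003, 0.142)
seat top (0.0006, 0.0003, 0.142)
seat top (0.0062, -0.0057, 0.142)
seat side (-0.0012, -0.0022, 0.142)
seat side (0.002, -0.0007, 0.142)
pad top rect ((361.6434631347656, 204.16493225097656), (83.65654754638672, 69.25083923339844), 20.170654296875)
(0.0104, 0.0326, 0.124)
```

Wrist view: the pipe runs at col 253–255, in line with the clip at col 254. The pad spans rows 153–200, and the clip comes down over it. Lowering onto the pipe, with force checks.

step_arm([
  {"xyz": [0, 0, -0.4], "roll": 0.1, "hand": 5},
  {"xyz": [0, 0, -0.9], "roll": 0.1, "hand": 5},
  {"xyz": [0, 0, -1.3], "roll": 0.1, "hand": 5},
  {"xyz": [0, 0, -1.45], "roll": 0.1, "hand": 5},
  {"xyz": [0, 0, -1.45], "roll": 0.1, "hand": 5},
], squeeze=60)

```text
time_s: 10.1
eef_pos: [0.5513, -0.2261, 0.2144]
eef_rot: [0.793, 0.609, -0.0, -0.0]
wrist_force: [-0.2, 0.2, -0.3]
gripper_width: 0.151
finger_force: 64.0
```

step_arm([
  {"xyz": [0, 0, -0.04], "roll": 0, "hand": 5},
  {"xyz": [0, 0, -0.08], "roll": 0, "hand": 5},
  {"xyz": [0, 0, -0.12], "roll": 0, "hand": 5},
  {"xyz": [0, 0, -0.12], "roll": 0, "hand": 5},
])

```text
time_s: 10.6
eef_pos: [0.5516, -0.2262, 0.2083]
eef_rot: [0.793, 0.609, 0.0, 0.001]
wrist_force: [0.1, -0.0, 6.7]
gripper_width: 0.153
finger_force: 65.5
```

step_arm([
  {"xyz": [0, 0, -0.04], "roll": 0, "hand": 5},
  {"xyz": [0, 0, -0.08], "roll": 0, "hand": 5},
  {"xyz": [0, 0, -0.08], "roll": 0, "hand": 5},
])

```text
time_s: 10.98
eef_pos: [0.5516, -0.2263, 0.2034]
eef_rot: [0.793, 0.609, 0.0, 0.001]
wrist_force: [-0.5, -0.4, 6.0]
gripper_width: 0.153
finger_force: 65.2
```

step_arm([
  {"xyz": [0, 0, -0.04], "roll": 0, "hand": 5},
  {"xyz": [0, 0, -0.04], "roll": 0, "hand": 5},
])

```text
time_s: 11.22
eef_pos: [0.5515, -0.2262, 0.2006]
eef_rot: [0.793, 0.609, 0.0, 0.001]
wrist_force: [-1.4, -1.3, 3.9]
gripper_width: 0.152
finger_force: 64.9
```

step_arm([
  {"xyz": [0, 0, -0.04], "roll": 0, "hand": 5},
  {"xyz": [0, 0, -0.04], "roll": 0, "hand": 5},
])

```text
time_s: 11.48
eef_pos: [0.5513, -0.2262, 0.1997]
eef_rot: [0.793, 0.609, 0.0, 0.001]
wrist_force: [-10.8, 3.5, 22.6]
gripper_width: 0.154
finger_force: 67.6
```

The resisting force fell, so the noses are past the widest point. It then rose along the slope normal because the up-slope arm end is on the pad. The tool stays vertical, so now I release and swing the tab down-slope about the pipe with the up-slope finger.

step_arm([
  {"xyz": [0, 0, 0], "roll": 0, "hand": 20},
  {"xyz": [0, 0, 0], "roll": 0, "hand": 32},
  {"xyz": [0, 0, 0], "roll": 0, "hand": 45},
  {"xyz": [0, 0, 0], "roll": 0, "hand": 45},
])

```text
time_s: 11.98
eef_pos: [0.5512, -0.226, 0.1973]
eef_rot: [0.793, 0.609, -0.0, -0.0]
wrist_force: [-1.0, 0.3, 0.3]
gripper_width: 0.53
finger_force: 0.0
```

Run:
```python
from h import *
s=bot.state(); print(s["time_s"],s["gripper_width"]*85.4,s["wrist_force"],s["eef_pos"])
w=bot.camera("wrist"); b=bot.camera("side")
f=lambda im,r,c,h,w:cv2.resize(im[r:r+h,c:c+w],(400,int(h*400/w)),interpolation=cv2.INTER_CUBIC)
cv2.imwrite("pics/c5.png",cv2.cvtColor(np.hstack([f(w,120,150,240,200),f(b,190,270,120,100)]),cv2.COLOR_RGB2BGR))
```

```text
11.975 45.27293272982416 [-1.04636854  0.27820354  0.25063656] [ 0.5512456  -0.22601281  0.19728315]
```

View pics/c5.png

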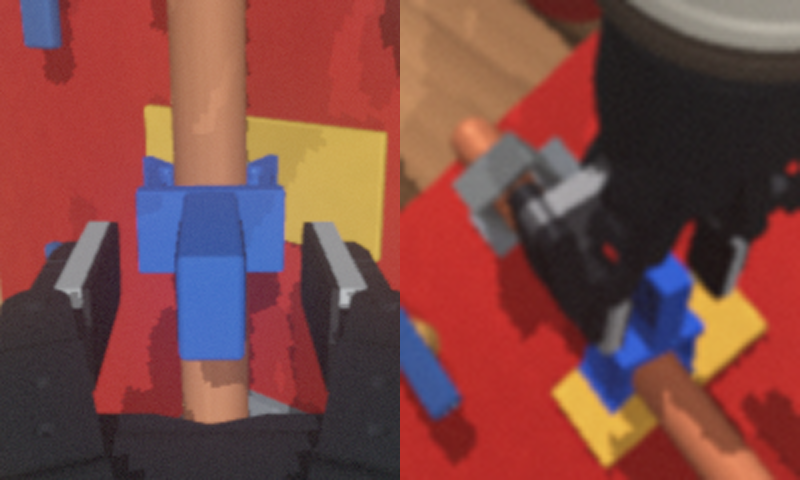

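Wrist crop: the clip is on the pipe with the pad behind it, the tab upright between the open fingers. The side crop agrees. Pushing the tab down-slope.

step_arm([
  {"xyz": [-0.08, 0.022, -0.07], "roll": 0, "hand": 45},
  {"xyz": [-0.16, 0.044, -0.07], "roll": 0, "hand": 45},
  {"xyz": [-0.24, 0.066, -0.07], "roll": 0, "hand": 45},
  {"xyz": [-0.31, 0.085, -0.07], "roll": 0, "hand": 45},
  {"xyz": [-0.38, 0.105, -0.07], "roll": 0, "hand": 45},
])

```text
time_s: 12.7
eef_pos: [0.5282, -0.2197, 0.1934]
eef_rot: [0.793, 0.609, 0.0, 0.0]
wrist_force: [0.0, -0.6, -1.2]
gripper_width: 0.524
finger_force: 0.5
```

step_arm([
  {"xyz": [-0.06, 0.017, 0], "roll": 0, "hand": 45},
  {"xyz": [-0.12, 0.034, 0], "roll": 0, "hand": 45},
  {"xyz": [-0.12, 0.034, 0], "roll": 0, "hand": 45},
])

```text
time_s: 13.08
eef_pos: [0.521, -0.2176, 0.1934]
eef_rot: [0.793, 0.609, -0.0, -0.0]
wrist_force: [-0.1, -0.2, 0.1]
gripper_width: 0.525
finger_force: 0.0
```

step_arm([
  {"xyz": [-0.06, 0.017, 0], "roll": 0, "hand": 45},
  {"xyz": [-0.1, 0.028, 0], "roll": 0, "hand": 45},
  {"xyz": [-0.1, 0.028, 0], "roll": 0, "hand": 45},
])

```text
time_s: 13.45
eef_pos: [0.5152, -0.216, 0.1933]
eef_rot: [0.793, 0.609, -0.0, 0.0]
wrist_force: [-0.4, -0.2, 0.1]
gripper_width: 0.524
finger_force: 0.0
```

Run:
```python
from h import *
w=bot.camera("wrist"); b=bot.camera("side")
f=lambda im,r,c,h,w:cv2.resize(im[r:r+h,c:c+w],(400,int(h*400/w)),interpolation=cv2.INTER_CUBIC)
cv2.imwrite("pics/c6.png",cv2.cvtColor(np.hstack([f(w,120,150,240,200),f(b,190,270,120,100)]),cv2.COLOR_RGB2BGR))
```

```text
(no output)
```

View pics/c6.png

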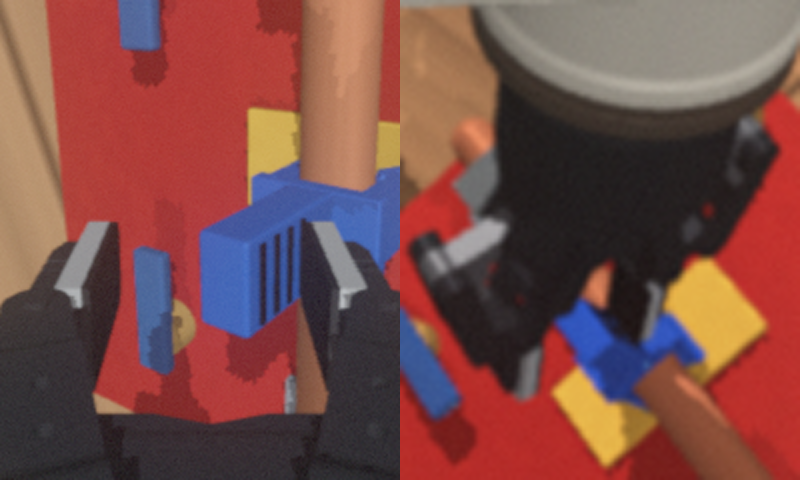

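Crop: the tab now leans down-slope roughly square to the face, with the clip low on the pipe over the pad. Backing off, rising and measuring the tilt.

step_arm([
  {"xyz": [0.08, -0.02, 0], "roll": 0, "hand": 45},
  {"xyz": [0.08, -0.02, 0.3], "roll": 0, "hand": 45},
  {"xyz": [0.08, -0.02, 0.9], "roll": 0, "hand": 45},
  {"xyz": [0.08, -0.02, 1.7], "roll": 0, "hand": 45},
  {"xyz": [0.08, 0.8, 2.2], "roll": 0, "hand": 45},
  {"xyz": [0.08, 1.7, 2.2], "roll": 0, "hand": 45},
  {"xyz": [0.08, 2.6, 2.2], "roll": 0, "hand": 45},
  {"xyz": [0.08, 3.4, 2.2], "roll": 0, "hand": 45},
  {"xyz": [0.08, 3.4, 2.2], "roll": 0, "hand": 45},
])

```text
time_s: 14.68
eef_pos: [0.5199, -0.0093, 0.3269]
eef_rot: [0.792, 0.61, 0.001, 0.0]
wrist_force: [0.1, -0.3, 0.3]
gripper_width: 0.528
finger_force: 0.0
```

Run:
```python
from h import *
np.set_printoptions(precision=4,suppress=True)
rs={}
for n in("top","side","wrist"):
    im=snap(n,n+"7.png")
    for t in("seat","clip","clip_tab","clip_mouth"):
        rr=bot.pinpoint(n,t); print(n,t,[(np.round(r["pixel"],1).tolist(),round(r["p"],2)) for r in rr[:4]])
        S=proj(n,(.5495,-.225,.15))
        for r in rr:
            if np.hypot(*(np.array(r["pixel"])-S))<60: rs.setdefault(t,[]).append(ray(n,r["pixel"])); break
X={k:tri(v) for k,v in rs.items() if len(v)>1}
for k,(x,e) in X.items(): print(k,x,np.round(e,4))
y=np.radians(-15.3);U=np.array([np.cos(y),np.sin(y),0])
d=X["clip_tab"][0]-X["clip_mouth"][0]; print("tilt",np.degrees(np.arctan2(-d@U,d[2])),np.linalg.norm(d))
a=cv2.imread("pics/top7.png");b=cv2.imread("pics/side7.png")
f=lambda im,r,c,h,w:cv2.resize(im[r:r+h,c:c+w],(400,int(h*400/w)),interpolation=cv2.INTER_CUBIC)
cv2.imwrite("pics/c7.png",np.hstack([f(a,170,320,90,80),f(b,220,270,112,100)]))
```

```text
top seat [([218.5, 363.5], 0.73)]
top clip [([216.1, 367.2], 0.65), ([242.3, 106.5], 0.46)]
top clip_tab [([230.9, 365.1], 0.86), ([244.3, 99.4], 0.73), ([218.4, 197.4], 0.6)]
top clip_mouth [([213.6, 365.7], 0.68), ([246.3, 103.5], 0.53)]
side seat [([278.2, 331.6], 0.9)]
side clip [([204.8, 207.8], 0.86), ([170.2, 134.8], 0.74), ([276.9, 330.1], 0.67)]
side clip_tab [([191.2, 207.7], 0.72), ([154.7, 132.4], 0.68), ([273.0, 317.6], 0.64)]
side clip_mouth [([282.6, 330.2], 0.89), ([208.1, 207.6], 0.81), ([175.9, 141.3], 0.77)]
wrist seat []
wrist clip [([28.4, 254.7], 0.94)]
wrist clip_tab [([25.4, 254.1], 0.78)]
wrist clip_mouth [([39.8, 258.7], 0.62)]
seat [ 0.5548 -0.2259  0.1384] [0.0018 0.0018]
clip [ 0.5558 -0.2282  0.1449] [0.0039 0.0039]
clip_tab [ 0.5268 -0.2176  0.1754] [0.0003 0.0003]
clip_mouth [ 0.5607 -0.2297  0.1235] [0.0053 0.0053]
tilt 34.69723844181557 0.06324989958616253Traceback (most recent call last):
  File "<stdin>", line 17, in <module>
    return _nx.concatenate(arrs, 1, dtype=dtype, casting=casting)
           ~~~~~~~~~~~~~~~^^^^^^^^^^^^^^^^^^^^^^^^^^^^^^^^^^^^^^^
ValueError: all the input array dimensions except for the concatenation axis must match exactly, but along dimension 0, the array at index 0 has size 450 and the array at index 1 has size 448
```

Run:
```python
from h import *
a=cv2.imread("pics/top7.png");b=cv2.imread("pics/side7.png")
f=lambda im,r,c:cv2.resize(im[r:r+90,c:c+80],(400,450),interpolation=cv2.INTER_CUBIC)
cv2.imwrite("pics/c7.png",np.hstack([f(a,170,325),f(b,235,290)]))
```

```text
(no output)
```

View pics/c7.png

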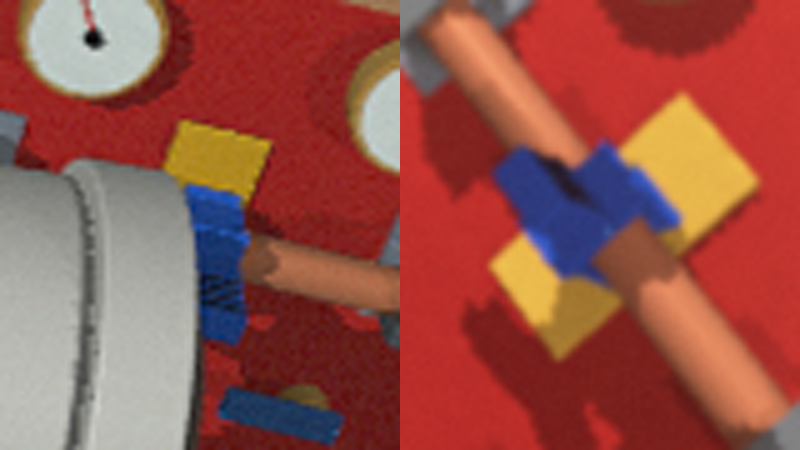

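Side and top crops show the clip across the pipe, centred on the yellow pad. The measured tilt is 34.7° and the tab sits 47 mm out from the pipe's axis, against 46 mm expected when home. The arm is clear, so I hand in.

```bash
python3 -c "
from bench import bot
print(bot.close_job())"
```

```text
the job is handed in; nothing more can be done
None
```

The blue clip is snapped onto the copper pipe over the middle of the yellow pad, about square to the face by camera measurement, and the job is handed in with the arm clear; no verdict was returned.

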